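# Sweep the shaft collars into the parts fence

### The job

Clear the motor test bench: with the gripper's fingers, sweep the three loose steel shaft collars along the bench top, in through the open side of the U-shaped aluminium fence, until all three lie flat and wholly inside it. Only push them along, never pick them up, and leave the coupling, the bracket and the screwdriver standing or lying where they are.

Things in the scene. Friction and masses are not known exactly. Their poses are not given: they have to be found in the camera images.
- fence: U-shaped fence of 20 mm square aluminium bars fixed to the bench, 140 by 220 mm outside. Inside 120 mm deep (x) by 180 mm wide (y), marked by a flush blue patch (no floor or sill). Origin: centre of the inside, at bench height. x points from the open side (x = -60 mm) to the closed end bar (inner face x = 60 mm); side bars' inner faces at y = -90 and 90 mm; z up
- collar_a_mid (a point): centre of a bright steel shaft collar, a ring of 32 mm outer diameter, 14 mm bore and 14 mm height lying flat on the bench, about 55 g, loose; the point is on its axis half-way up (7 mm above the bench); z is the ring's axis
- collar_a: the same collar as point collar_a_mid; origin at the centre of its underside
- collar_b_mid (a point): centre of a bright steel shaft collar, a ring of 32 mm outer diameter, 14 mm bore and 14 mm height lying flat on the bench, about 55 g, loose; the point is on its axis half-way up (7 mm above the bench); z is the ring's axis
- collar_b: the same collar as point collar_b_mid; origin at the centre of its underside
- collar_c_mid (a point): centre of a bright steel shaft collar, a ring of 32 mm outer diameter, 14 mm bore and 14 mm height lying flat on the bench, about 55 g, loose; the point is on its axis half-way up (7 mm above the bench); z is the ring's axis
- collar_c: the same collar as point collar_c_mid; origin at the centre of its underside
- coupling: bystander: shaft coupling standing upright, black with a red middle, 30 mm diameter, 38 mm tall, loose; origin at the centre of its underside
- bracket: bystander: small white angle bracket, foot 30 by 30 mm, 38 mm tall, loose, its upright leg on the +x edge of the foot; origin at the centre of its underside
- screwdriver: bystander: screwdriver with a red handle, 170 mm long, handle 26 mm thick, lying on the bench, its handle towards its own -x; origin at the middle of its length, at bench height

How it is judged (in metres and radians):
At the end, for the whole second after the job is handed in: All three collars lie flat (centre under 12 mm high) and at rest inside the fence, centres at least 14 mm in from its open side and between its bars. Coupling, bracket and screwdriver are within 20 mm of where they began; coupling and bracket upright (x of collar_a_mid in the frame of fence between -0.046 and 0.06 m and y of collar_a_mid in the frame of fence between -0.09 and 0.09 m and height (world z) of each of collar_a_mid, collar_b_mid, collar_c_mid below 0.012 m and linear speed of each of collar_a, collar_b, collar_c below 0.01 m/s and x of collar_b_mid in the frame of fence between -0.046 and 0.06 m and y of collar_b_mid in the frame of fence between -0.09 and 0.09 m and x of collar_c_mid in the frame of fence between -0.046 and 0.06 m and y of collar_c_mid in the frame of fence between -0.09 and 0.09 m and distance of each of coupling, bracket, screwdriver from where it was at the start of the episode below 0.02 m and angle between each of coupling, bracket's own z axis and vertical below 0.35 rad); the robot touches nothing.
It fails at once if a collar is lifted: its centre rises to 22 mm above the bench (7 mm when it lies flat) (height (world z) of any of collar_a_mid, collar_b_mid, collar_c_mid above 0.022 m).
It fails at once if the coupling, the bracket or the screwdriver is shifted by more than 20 mm (distance of any of coupling, bracket, screwdriver from where it was at the start of the episode above 0.02 m).
It fails at once if the coupling or the bracket is tipped (angle between any of coupling, bracket's own z axis and vertical above 0.35 rad).
It also fails if it takes over 72 s, if anything falls off the work surface, if the arm or the gripper's body presses on something with over 40 N, if the wrist force passes 120 N, or if a joint passes its speed limit or range.

### The arm

A 6-joint arm with a two-finger parallel gripper is mounted at the origin on the work surface. World frame = base frame: x ahead of the robot, y to its left, z up, the work surface at z = 0. Lengths are in mm, angles in rad, forces in N, time in s.
With the tool pointing down it reaches from about 375 to 900 mm from the base axis. Payload 3.1 kg.
Tool frame: the origin (TCP) lies at the very end of the fingers, on their centre line; the grasp point (between the pads) lies 19 mm behind it (bot.grip_depth is the z of the grasp point in the tool frame, in mm); z points along the fingers, y is the line along which they close (so a half turn about z gives the same grasp; the last joint's range is limited). The gripper opens to 87 mm and grips with 3 to 60 N. Pads are 19 mm wide; open, the fingers measure 117 mm over their backs; the gripper's body (75 mm by 190 mm) begins 51 mm behind the grasp point.
Start: joints at [1.028, 0.527, 1.433, -0, 1.181, -0.178], TCP at [222.351, 584.086, 222.548] pointing down, gripper open.
Joint ranges: [-3.08, 3.08], [-0.75, 2.2], [0.22, 2.44], [-1.43, 4.57], [0, 2.65], [-2.85, 2.85]. Speed limits (rad/s): [2.79, 2.79, 3.14, 3.14, 3.14, 3.14].

### API

Orientations are given as a rotation vector (axis times angle).
In Python, from workcell import bot gives the robot as it stands.
- The arm moves only by the tool play_rows, never from a script. Its argument "moves" is a list of rows, each a list of 2 entries, a list of its own where there are three numbers: the shift along the tool's x, y, z in m, then the turn, a rotation vector about the tool's x, y, z in units of 5 degrees (1.0 is 5 degrees). A call has 1 to 5 rows; each row is the pose to reach, as a shift and turn from the pose commanded when the call began, along the tool's axes at that moment; what a row does not reach only later rows make up. A row lasts 1/10 s, in which the tool goes at most 50 mm and 8.59 degrees, less where a joint would pass 70% of its speed; a pose out of reach is approached as far as the arm can. A call with a gripper value outside its range is refused whole. "claw" is the finger opening in m, from 0 to 0.087, set as the call begins (left out, the last holds). The fingers move at their own pace and stop on an object; "newtons" is the grip in N (left out, the last holds). Time passes only in rows, so rows that repeat a pose let the fingers close. It gives the time, the measured TCP pose, the force, the opening and the grip force at its end, in the units of the state.
- bot.get_obs(): the state, without advancing time (a new reading comes with each control period).
- bot.snapshot(name): name is "scene" or "top" or "wrist"; returns the picture (384x512x3 uint8, red, green, blue); there is no depth.
- bot.calibration(name): a dict with "fx", "fy", "cx", "cy" (pixels), "cam_to_world" (4x4, takes a point from camera to world coordinates). Camera axes: x right, y up, looking along -z (the intrinsics and any distortion apply to the point x, -y, -z); pixel columns grow to the right and rows downward; lengths in mm; the calibration is good to about 2 mm. A picture is of the moment at which its call begins: read the wrist's pose just before it. calibration takes no time and is no camera call; for the wrist camera it gives the pose at the moment of the call.
- bot.sign_off(): hands the job in; it is judged then, once.
Trained networks look in the newest picture that a camera, given by its name, has taken for a name from the list of things; names that differ only in an ending like _2 or _b are one class to them, and where a whole thing is asked for, a point or a joint stands for the part that bears it (a point fixed in the world has none). Each returns a list of dicts, best first, with "confidence" (0 to 1); they miss things now and then, are a little off and sometimes report something else, mostly with a low value. They report only what shows in the picture. A call takes as long as a camera call.
- bot.find_in(camera, query): "rect" ([left, top, right, bottom] as shares, 0 to 1, of the picture: columns of its width, rows of its height, round what is visible of it).
- bot.tip_of(camera, query): "location" ([row, column] as shares, 0 to 1, of the picture: columns of its width, rows of its height: a listed point, or the origin of a listed thing).
The state is a dict: "t": time; "qpos": joint angles; "qvel": joint speeds; "joint_efforts": joint torques, N m; "eef_pos": TCP position; "eef_rot": TCP orientation; "force": force on the tool from outside, world axes, zero at the start; "ft_torque": the same for the moment, N m; "width": finger opening in mm; "gripper_force": force on a finger pad.
Only numpy, scipy, OpenCV 4.12 (cv2) and the standard library are available. Lean on these libraries where they do the work, as an engineer would, in place of code of your own. Each camera call takes 0.05 s, during which the arm holds its last target. There are 200 camera calls.

## Working session

There is one attempt and no reset: what is moved stays moved. The work goes in short steps, Python scripts to look and compute and a tool call to move; the robot and the scene stay as the last step left them, time stands still between calls to the robot, and variables do not carry over. Pictures are saved under pics/ and viewed, at most 10 in all, crops included, and the job is handed in when it is done.

Besides the shell and the picture viewer there is one more tool, called after "Request:" as name(argument=value, ...) on one line, values as JSON. play_rows: Moves the arm, as the interface text tells. Its arguments: {"type":"object","properties":{"moves":{"type":"array"},"claw":{"type":"number"},"newtons":{"type":"number"}},"required":["moves"]}

```bash
mkdir -p pics; cat > h.py <<'E'
import numpy as np, cv2
from workcell import bot
def world(cam,rc,z):
    c=bot.calibration(cam);T=np.array(c["cam_to_world"])
    v=rc[0]*384;u=rc[1]*512
    d=np.array([(u-c["cx"])/c["fx"],-(v-c["cy"])/c["fy"],-1.])
    d=T[:3,:3]@d;o=T[:3,3]
    return o+d*(z-o[2])/d[2]
E
python3 - <<'E'
from h import *
for cam in("top","scene"):
    im=bot.snapshot(cam);cv2.imwrite(f"pics/{cam}0.png",im[:,:,::-1])
    for q,z in(("collar_a_mid",7),("coupling",0),("bracket",0),("screwdriver",0),("fence",0)):
        for r in bot.tip_of(cam,q)[:4]:
            print(cam,q,round(r["confidence"],2),np.round(np.array(r["location"])*[384,512]),np.round(world(cam,r["location"],z)))
o=bot.get_obs();print(o["t"],o["eef_pos"],o["eef_rot"]);print(bot.calibration("top"))
E
```

```text
top collar_a_mid 0.56 [205. 250.] [475.  -9.   7.]
top coupling 0.67 [161. 301.] [ 558. -105.    0.]
top bracket 0.67 [223. 343.] [ 442. -177.    0.]
top screwdriver 0.97 [269. 306.] [ 361. -108.    0.]
top screwdriver 0.21 [167. 152.] [547. 169.   0.]
top fence 0.96 [167. 151.] [546. 171.   0.]
scene collar_a_mid 0.48 [189. 289.] [479. -12.   7.]
scene coupling 0.68 [189. 291.] [472. -15.   0.]
scene bracket 0.81 [141. 257.] [ 439. -189.    0.]
scene screwdriver 0.64 [150. 300.] [ 378. -107.    0.]
scene screwdriver 0.57 [216. 194.] [659. -51.   0.]
scene fence 0.62 [277. 324.] [549. 174.   0.]
0.6 [222.36871706 584.08498113 222.57984511] [5.68359710e-01 3.08969752e+00 8.84392793e-05]
{'fx': 412.8939383227881, 'fy': 412.8939383227881, 'cx': 256.5474495367946, 'cy': 190.65709014424007, 'cam_to_world': array([[-5.06090341e-03,  9.83538571e-01, -1.80627427e-01,
         3.66438670e+02],
       [-9.99796416e-01, -1.44853359e-03,  2.01253181e-02,
        -6.89667686e+00],
       [ 1.95323817e-02,  1.80692507e-01,  9.83345669e-01,
         7.38007421e+02],
       [ 0.00000000e+00,  0.00000000e+00,  0.00000000e+00,
         1.00000000e+00]])}
```

```bash
python3 -c "
import cv2
i=cv2.imread('pics/top0.png');cv2.imwrite('pics/top0b.png',cv2.resize(i[90:350,60:410],None,fx=2.25,fy=2.25,interpolation=cv2.INTER_CUBIC))"
```

```text
(no output)
```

View pics/top0b.png

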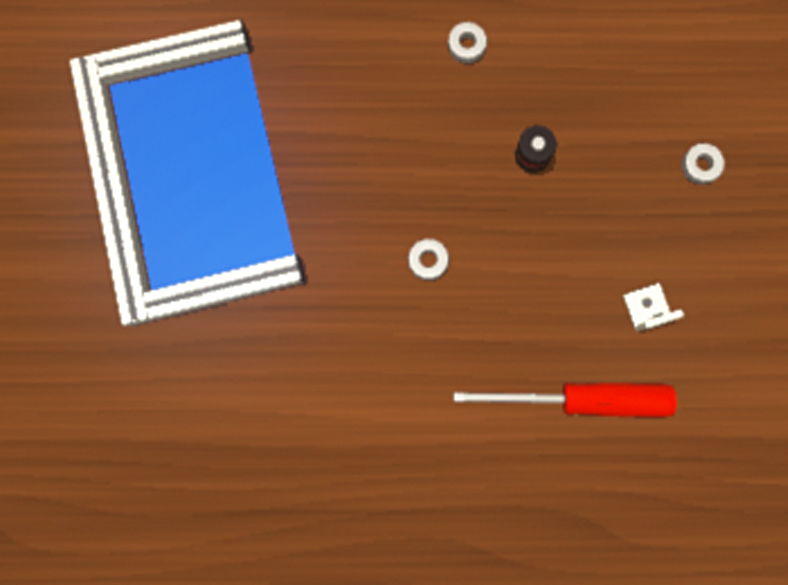

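View pics/scene0.png

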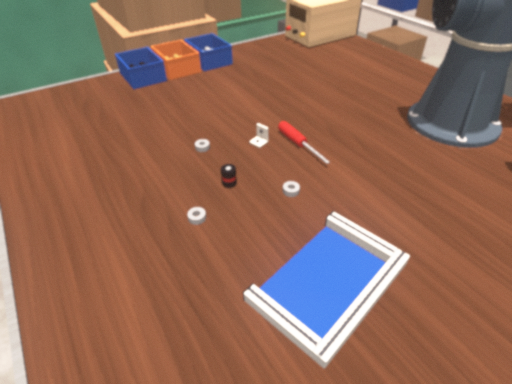

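The top crop shows collars at crop pixels (467,42), (704,163) and (428,259). The coupling base is near (535,160), the bracket near (650,308), the screwdriver below, and the fence at left with its open side facing right.

```bash
python3 - <<'E'
from h import *
from scipy.spatial.transform import Rotation as R
f=lambda u,v,z:world("top",((90+v/2.25)/384,(60+u/2.25)/512),z)[:2]
N=lambda a:np.round(a,1)
im=cv2.imread("pics/top0.png")
m=cv2.inRange(cv2.cvtColor(im,cv2.COLOR_BGR2HSV),(100,150,120),(125,255,255))
c=max(cv2.findContours(m,0,2)[0],key=cv2.contourArea)
q=cv2.approxPolyDP(c,6,True)[:,0];print("patch",[(tuple(p),N(world("top",(p[1]/384,p[0]/512),0)[:2])) for p in q])
# bar-top outer corners, z=20
for p in((72,60),(241,20),(299,255),(124,324)):print("outer z20",N(f(*p,20)))
col=[f(467,42,14),f(704,163,14),f(428,259,14)]
for k in col:print("collar",N(k))
for n,p,z in(("coupl top",(538,143),38),("brack foot",(648,306),2),("sd tip",(455,397),3),("sd end",(675,400),13)):print(n,N(f(*p,z)))
o=bot.get_obs();print(R.from_rotvec(o["eef_rot"]).as_matrix().round(3))
E
```

```text
patch [((np.int32(169), np.int32(114)), array([648.3, 141.3])), ((np.int32(109), np.int32(128)), array([620.7, 251.3])), ((np.int32(127), np.int32(217)), array([454.5, 209.6])), ((np.int32(190), np.int32(202)), array([481.4,  98.1]))]
outer z20 [635.2 276.2]
outer z20 [669.8 141.7]
outer z20 [475.9  90.1]
outer z20 [422.7 222.6]
collar [653.8 -42.9]
collar [ 551.2 -233.3]
collar [473.4 -10.4]
coupl top [561.2 -96.3]
brack foot [ 437.  -185.6]
sd tip [366.5 -31.2]
sd end [ 363.3 -200.5]
[[-0.935  0.356  0.   ]
 [ 0.356  0.935  0.   ]
 [-0.     0.    -1.   ]]
```

Request:
play_rows(moves=[[[-0.031, -0.033, 0], [0, 0, 1.6]], [[-0.062, -0.066, 0], [0, 0, 3.2]], [[-0.093, -0.099, 0], [0, 0, 4.8]], [[-0.124, -0.132, 0], [0, 0, 6.4]], [[-0.155, -0.165, 0], [0, 0, 8.0]]], claw=0.024)

```text
t: 1.1
eef_pos: [309.0, 373.3, 222.8]
eef_rot: [1.597, 2.705, 0.001]
force: [0.7, -0.2, -0.5]
width: 55.2
gripper_force: 0.0
```

```bash
cat >> h.py <<'E'
from scipy.spatial.transform import Rotation as R
O=np.array([548,172.]);FX=np.array([-.247,.969]);FY=np.array([-.969,-.247])
def fen(p): d=np.array(p[:2])-O; return np.round([d@FX,d@FY],1)
def st(*tg):
    o=bot.get_obs();M=R.from_rotvec(o["eef_rot"]).as_matrix();p=o["eef_pos"]
    print("t",o["t"],"fence",fen(p),"z",round(p[2],1),"yaw",round(np.degrees(np.arctan2(M[1,0],M[0,0])),1),"w",o["width"],"F",np.round(o["force"],1))
    for x,y,z in tg: print((x,y,z),"shift",np.round(M.T@(np.r_[O+x*FX+y*FY,z]-p),1))
E
python3 -c "
from h import *
st((-194,118,150))"
```

```text
t 1.1 fence [254.1 181.9] z 222.8 yaw 118.9 w 55.24089695822095 F [ 0.7 -0.2 -0.5]
(-194, 118, 150) shift [-449.8  -50.9   72.8]
```

Request:
play_rows(moves=[[[-0.045, -0.005, 0], [0, 0, 1.5]], [[-0.09, -0.01, 0], [0, 0, 2.95]], [[-0.135, -0.015, 0], [0, 0, 2.95]], [[-0.18, -0.02, 0], [0, 0, 2.95]], [[-0.225, -0.025, 0.01], [0, 0, 2.95]]])

```text
t: 1.6
eef_pos: [398.0, 164.6, 213.7]
eef_rot: [1.923, 2.48, 0.005]
force: [0.7, -0.3, 0.3]
width: 24.6
gripper_force: 0.0
```

```bash
python3 -c "
from h import *
st((-194,118,80))"
```

```text
t 1.6 fence [ 29.9 147.2] z 213.7 yaw 104.4 w 24.64823412593633 F [ 0.7 -0.3  0.3]
(-194, 118, 80) shift [-223.8   28.2  134. ]
```

Request:
play_rows(moves=[[[-0.047, 0.006, 0.01], [0, 0, 0]], [[-0.094, 0.012, 0.02], [0, 0, 0]], [[-0.14, 0.018, 0.03], [0, 0, 0]], [[-0.184, 0.024, 0.05], [0, 0, 0]], [[-0.224, 0.028, 0.07], [0, 0, 0]]])

```text
t: 2.1
eef_pos: [480.7, -46.5, 142.5]
eef_rot: [1.925, 2.479, 0.002]
force: [0.4, 0.3, 0.1]
width: 24.3
gripper_force: 0.0
```

Request:
play_rows(moves=[[[0, 0, 0.03], [0, 0, 0]], [[0, 0, 0.06], [0, 0, 0]], [[0, 0, 0.06], [0, 0, 0]]])

```text
t: 2.4
eef_pos: [476.8, -43.8, 79.7]
eef_rot: [-1.923, -2.476, 0.004]
force: [-0.4, -0.0, 0.4]
width: 23.9
gripper_force: 0.0
```

```bash
cat >> h.py <<'E'
def look(z=7):
    bot.snapshot("wrist")
    for r in bot.tip_of("wrist","collar_a_mid")[:4]: print("wrist collar",round(r["confidence"],2),"fence",fen(world("wrist",r["location"],z)))
    im=bot.snapshot("top")
    for r in bot.tip_of("top","collar_a_mid")[:4]: print("top collar",round(r["confidence"],2),"fence",fen(world("top",r["location"],z)))
    return im
E
python3 - <<'E'
from h import *
look(); cv2.imwrite("pics/w1.png",bot.snapshot("wrist")[:,:,::-1])
for p in bot.find_in("top","collar_a")[:4]:
    a=p["rect"];print(round(p["confidence"],2),fen(world("top",((a[1]+a[3])/2,(a[0]+a[2])/2),8)))
st((-194,118,4))
E
```

```text
wrist collar 0.77 fence [-157.7  112.5]
t 2.7 fence [-192.5  119. ] z 84.1 yaw 104.5 w 24.0226576240874 F [ 0.2 -0.9 -0.7]
(-194, 118, 4) shift [-1.4  0.8 80.1]
```

View pics/w1.png

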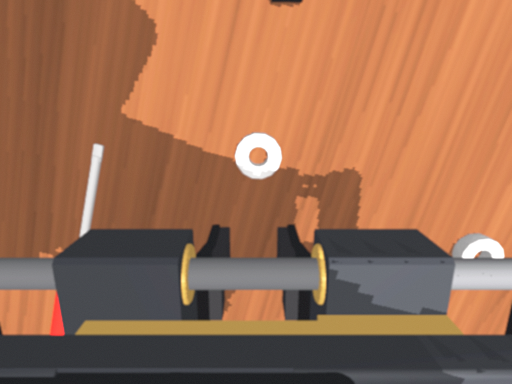

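The wrist picture shows the collar at (258,156), centred between the finger tips (columns about 222–287). The screwdriver is at left and another collar peeks in at right.

```bash
python3 - <<'E'
from h import *
print(fen(world("wrist",(156/384,258/512),14)))
c=bot.calibration("wrist");T=np.array(c["cam_to_world"]);print(fen(T[:3,3]),T[2,3],c["cx"],c["cy"])
p=np.linalg.inv(T)@np.r_[bot.get_obs()["eef_pos"],1];print("tcp px",c["cx"]-c["fx"]*p[0]/p[2],c["cy"]+c["fy"]*p[1]/p[2])
st((-194,117,4))
E
```

```text
[-157.5  114.7]
[-119.7  118.9] 246.85444618986182 253.12400437317592 192.66531019036842
tcp px 251.39928812314898 244.9608804826231
t 2.7 fence [-192.5  119. ] z 84.1 yaw 104.5 w 24.0226576240874 F [ 0.2 -0.9 -0.7]
(-194, 117, 4) shift [-1.4  1.8 80.1]
```

Request:
play_rows(moves=[[[-0.001, 0.002, 0.03], [0, 0, 0]], [[-0.001, 0.002, 0.06], [0, 0, 0]], [[-0.001, 0.002, 0.074], [0, 0, 0]], [[-0.001, 0.002, 0.078], [0, 0, 0]], [[-0.001, 0.002, 0.078], [0, 0, 0]]])

```text
t: 3.2
eef_pos: [481.7, -44.3, 5.0]
eef_rot: [1.924, 2.482, 0.0]
force: [-0.1, -0.4, -0.4]
width: 24.1
gripper_force: 0.0
```

```bash
python3 -c "
from h import *
st()"
```

```text
t 3.2 fence [-193.3  117.6] z 5.0 yaw 104.4 w 24.0823621098329 F [-0.1 -0.4 -0.4]
```

Request:
play_rows(moves=[[[0.006, 0, 0], [0, 0, 0]], [[0.014, 0, 0], [0, 0, 0]], [[0.022, 0, 0], [0, 0, 0]], [[0.031, 0.005, 0], [0, 0, 0]], [[0.041, 0.011, 0], [0, 0, 0]]])

```text
t: 3.7
eef_pos: [481.8, -1.1, 4.9]
eef_rot: [1.925, 2.482, 0.0]
force: [-0.6, -1.2, 1.1]
width: 23.8
gripper_force: 0.5
```

Request:
play_rows(moves=[[[0.01, 0.006, 0], [0, 0, 0]], [[0.02, 0.012, 0], [0, 0, 0]], [[0.03, 0.018, 0], [0, 0, 0]], [[0.04, 0.024, 0], [0, 0, 0]], [[0.046, 0.028, 0], [0, 0, 0]]])

```text
t: 4.2
eef_pos: [497.7, 50.8, 4.5]
eef_rot: [-1.924, -2.483, -0.0]
force: [-0.4, -2.2, 0.8]
width: 24.0
gripper_force: 0.6
```

```bash
python3 - <<'E'
from h import *
bot.snapshot("wrist")
i=bot.snapshot("wrist");cv2.imwrite("pics/w2.png",i[:,:,::-1]);st((-71,57,5))
E
```

```text
t 4.3 fence [-105.2   78.6] z 4.5 yaw 104.5 w 24.169536173563262 F [-0.4 -0.7 -1.1]
(-71, 57, 5) shift [34.1 21.7 -0.5]
```

View pics/w2.png

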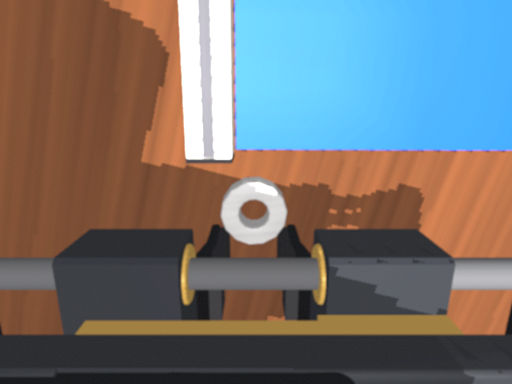

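The wrist picture shows the collar cradled at (254,211). The bar end is ahead-left, with its inner edge at column 236, so the geometry matches.

Request:
play_rows(moves=[[[0.009, 0.006, 0], [0, 0, 0]], [[0.018, 0.012, 0], [0, 0, 0]], [[0.027, 0.018, 0], [0, 0, 0]], [[0.036, 0.024, 0], [0, 0, 0]], [[0.048, 0.03, 0], [0, 0, 0]]])

```text
t: 4.8
eef_pos: [515.1, 104.4, 4.5]
eef_rot: [1.926, 2.482, 0.0]
force: [-0.7, -0.7, 0.3]
width: 23.9
gripper_force: 0.1
```

Request:
play_rows(moves=[[[0.012, 0.006, 0], [0, 0, 0]], [[0.024, 0.012, 0], [0, 0, 0]], [[0.036, 0.018, 0], [0, 0, 0]], [[0.048, 0.024, 0], [0, 0, 0]], [[0.056, 0.028, 0], [0, 0, 0]]])

```text
t: 5.3
eef_pos: [528.0, 166.2, 4.6]
eef_rot: [1.924, 2.483, 0.0]
force: [0.8, -0.6, -0.1]
width: 24.0
gripper_force: 0.1
```

```bash
python3 - <<'E'
from h import *
look();st((-30,15,5),(-275,-50,80))
E
```

```text
wrist collar 0.8 fence [18.7 21.3]
t 5.5 fence [-1.9 21.5] z 4.5 yaw 104.4 w 24.290466935480314 F [-0.2 -0.1 -0. ]
(-30, 15, 5) shift [-28.1   6.5  -0.5]
(-275, -50, 80) shift [-273.3   70.8  -75.5]
```

Request:
play_rows(moves=[[[-0.03, 0, 0], [0, 0, 0]], [[-0.04, 0, -0.04], [0, 0, 0]], [[-0.08, 0.015, -0.065], [0, 0, 0]], [[-0.125, 0.03, -0.075], [0, 0, 0]], [[-0.17, 0.045, -0.075], [0, 0, 0]]])

```text
t: 6.0
eef_pos: [615.4, 9.2, 81.9]
eef_rot: [1.923, 2.479, 0.003]
force: [0.1, 0.7, -0.0]
width: 24.4
gripper_force: 0.0
```

Request:
play_rows(moves=[[[-0.045, 0.013, 0], [0, 0, 0]], [[-0.085, 0.023, 0], [0, 0, 0]], [[-0.1, 0.026, 0], [0, 0, 0]], [[-0.1, 0.026, 0], [0, 0, 0]]])

```text
t: 6.4
eef_pos: [664.0, -82.1, 79.3]
eef_rot: [1.93, 2.478, 0.0]
force: [-1.5, 0.3, 0.3]
width: 24.2
gripper_force: 0.0
```

```bash
python3 - <<'E'
from h import *
look();st((-270,-50,5))
E
```

```text
t 6.6 fence [-269.5  -48.9] z 79.1 yaw 104.5 w 23.807633899491478 F [-0.2 -0.8 -0.2]
(-270, -50, 5) shift [-0.6  1.3 74.1]
```

```bash
python3 - <<'E'
from h import *
i=bot.snapshot("wrist");cv2.imwrite("pics/w3.png",i[:,:,::-1])
E
```

```text
(no output)
```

View pics/w3.png

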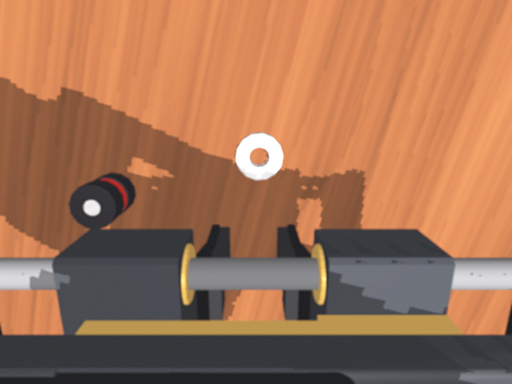

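The collar is at (259,156), about 35 mm ahead of the TCP and centred. The coupling is at (100,200), well clear on the left.

Request:
play_rows(moves=[[[0, 0.001, 0.03], [0, 0, 0]], [[0, 0.001, 0.06], [0, 0, 0]], [[0, 0.001, 0.07], [0, 0, 0]], [[0, 0.001, 0.074], [0, 0, 0]], [[0, 0.001, 0.074], [0, 0, 0]]])

```text
t: 7.15
eef_pos: [664.7, -78.2, 5.7]
eef_rot: [-1.924, -2.483, 0.0]
force: [-0.0, -0.1, -1.0]
width: 23.8
gripper_force: 0.0
```

Request:
play_rows(moves=[[[0.006, 0, 0], [0, 0, 0]], [[0.014, 0, 0], [0, 0, 0]], [[0.024, 0, 0], [0, 0, 0]], [[0.037, 0, 0], [0, 0, 0]], [[0.051, 0, 0], [0, 0, 0]]])

```text
t: 7.65
eef_pos: [652.3, -28.6, 6.3]
eef_rot: [1.924, 2.481, 0.001]
force: [-0.4, -1.5, 2.3]
width: 23.4
gripper_force: 1.0
```

Request:
play_rows(moves=[[[0.015, 0, 0], [0, 0, 0]], [[0.03, 0, 0], [0, 0, 0]], [[0.045, 0, 0], [0, 0, 0]], [[0.06, 0, 0], [0, 0, 0]], [[0.075, 0, 0], [0, 0, 0]]])

```text
t: 8.15
eef_pos: [633.0, 44.4, 5.6]
eef_rot: [1.925, 2.483, 0.0]
force: [0.9, -1.6, 1.9]
width: 23.9
gripper_force: 1.3
```

```bash
python3 - <<'E'
from h import *
look();st((0,-50,5))
E
```

```text
top collar 0.57 fence [20.3 19.4]
t 8.35 fence [-144.8  -50.2] z 5.0 yaw 104.5 w 23.788360961247825 F [-0.3  0.4 -0.2]
(0, -50, 5) shift [144.8   0.2   0.2]
```

Request:
play_rows(moves=[[[0.008, 0, 0], [0, 0, 0]], [[0.02, 0, 0], [0, 0, 0]], [[0.034, 0, 0], [0, 0, 0]], [[0.049, 0, 0], [0, 0, 0]], [[0.064, 0, 0], [0, 0, 0]]])

```text
t: 8.85
eef_pos: [616.7, 106.6, 5.5]
eef_rot: [-1.925, -2.482, 0.0]
force: [0.9, 0.3, -1.2]
width: 23.5
gripper_force: 0.2
```

Request:
play_rows(moves=[[[0.015, 0, 0], [0, 0, 0]], [[0.03, 0, 0], [0, 0, 0]], [[0.045, 0, 0], [0, 0, 0]], [[0.06, 0, 0], [0, 0, 0]], [[0.07, 0, 0], [0, 0, 0]]])

```text
t: 9.35
eef_pos: [599.4, 174.6, 5.6]
eef_rot: [-1.924, -2.483, 0.0]
force: [0.4, -1.1, -0.1]
width: 24.2
gripper_force: 0.2
```

```bash
python3 - <<'E'
from h import *
look();st((-40,-50,5),(-429,97,100))
E
```

```text
wrist collar 0.97 fence [21.  20.1]
wrist collar 0.74 fence [  9.9 -50.4]
top collar 0.61 fence [20.4 22.8]
t 9.55 fence [-11.8 -50.7] z 5.6 yaw 104.4 w 23.817253737994637 F [-0.2 -1.  -0.2]
(-40, -50, 5) shift [-28.2  -0.8   0.6]
(-429, 97, 100) shift [-416.9 -148.7  -94.3]
```

Request:
play_rows(moves=[[[-0.03, 0, 0], [0, 0, 0]], [[-0.035, 0, -0.04], [0, 0, 0]], [[-0.065, -0.012, -0.075], [0, 0, 0]], [[-0.107, -0.029, -0.09], [0, 0, 0]], [[-0.15, -0.046, -0.095], [0, 0, 0]]])

```text
t: 10.05
eef_pos: [594.3, 14.3, 103.2]
eef_rot: [1.922, 2.479, 0.004]
force: [-0.1, 0.1, 0.4]
width: 23.6
gripper_force: 0.0
```

Request:
play_rows(moves=[[[-0.045, -0.017, 0], [0, 0, 0]], [[-0.09, -0.034, 0], [0, 0, 0]], [[-0.135, -0.051, 0], [0, 0, 0]], [[-0.18, -0.068, 0], [0, 0, 0]], [[-0.225, -0.085, 0], [0, 0, 0]]])

```text
t: 10.55
eef_pos: [565.6, -225.8, 100.7]
eef_rot: [1.927, 2.481, 0.0]
force: [0.9, 0.5, -0.0]
width: 24.1
gripper_force: 0.0
```

Request:
play_rows(moves=[[[-0.03, -0.012, 0.01], [0, 0, 0]], [[-0.042, -0.018, 0.018], [0, 0, 0]], [[-0.042, -0.018, 0.02], [0, 0, 0]], [[-0.042, -0.018, 0.02], [0, 0, 0]]])

```text
t: 10.95
eef_pos: [558.5, -266.6, 79.8]
eef_rot: [-1.924, -2.48, -0.001]
force: [-0.0, 0.3, -0.2]
width: 24.1
gripper_force: 0.0
```

```bash
python3 - <<'E'
from h import *
look();st((-430,97,5));i=bot.snapshot("wrist");cv2.imwrite("pics/w4.png",i[:,:,::-1])
E
```

```text
t 11.15 fence [-427.5   96.7] z 80.9 yaw 104.5 w 23.783033699363116 F [-0.5  0.2  0.2]
(-430, 97, 5) shift [-2.5 -0.3 75.9]
```

View pics/w4.png

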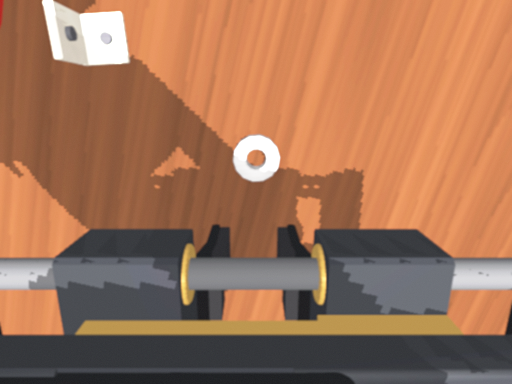

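The collar is at (256,158), centred. The bracket is at (90,35), about 90 mm to the left, so the path is clear.

Request:
play_rows(moves=[[[0, 0, 0.03], [0, 0, 0]], [[0, 0, 0.06], [0, 0, 0]], [[0, 0, 0.072], [0, 0, 0]], [[0, 0, 0.076], [0, 0, 0]], [[0, 0, 0.076], [0, 0, 0]]])

```text
t: 11.7
eef_pos: [559.7, -267.7, 4.6]
eef_rot: [-1.925, -2.483, -0.0]
force: [-1.9, -0.1, -0.9]
width: 23.8
gripper_force: 0.0
```

Request:
play_rows(moves=[[[0.006, 0, 0], [0, 0, 0]], [[0.014, 0, 0], [0, 0, 0]], [[0.023, 0, 0], [0, 0, 0]], [[0.035, -0.002, 0], [0, 0, 0]], [[0.048, -0.005, 0], [0, 0, 0]]])

```text
t: 12.2
eef_pos: [542.7, -222.0, 5.1]
eef_rot: [1.924, 2.482, 0.0]
force: [0.2, -1.1, 0.5]
width: 24.3
gripper_force: 0.5
```

Request:
play_rows(moves=[[[0.015, -0.003, 0], [0, 0, 0]], [[0.03, -0.006, 0], [0, 0, 0]], [[0.045, -0.009, 0], [0, 0, 0]], [[0.06, -0.012, 0], [0, 0, 0]], [[0.075, -0.015, 0], [0, 0, 0]]])

```text
t: 12.7
eef_pos: [508.9, -152.7, 4.6]
eef_rot: [1.925, 2.482, -0.0]
force: [0.1, -1.1, 0.5]
width: 24.4
gripper_force: 0.7
```

```bash
python3 - <<'E'
from h import *
st((-235,116,5));i=bot.snapshot("wrist");cv2.imwrite("pics/w5.png",i[:,:,::-1])
E
```

```text
t 12.7 fence [-304.9  118.1] z 4.6 yaw 104.4 w 24.364885695779584 F [ 0.1 -1.1  0.5]
(-235, 116, 5) shift [69.9  2.2 -0.4]
```

View pics/w5.png

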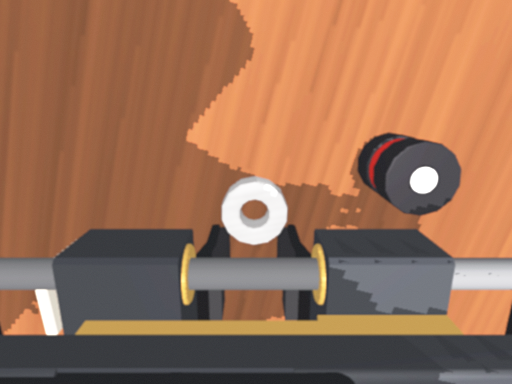

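The collar is still cradled at (254,211). The coupling's base edge is at column 360, about 54 mm to the right, so the fingers clear it.

Request:
play_rows(moves=[[[0.01, 0, 0], [0, 0, 0]], [[0.024, 0, 0], [0, 0, 0]], [[0.039, 0, 0], [0, 0, 0]], [[0.054, 0, 0], [0, 0, 0]], [[0.069, 0, 0], [0, 0, 0]]])

```text
t: 13.25
eef_pos: [491.7, -85.6, 4.5]
eef_rot: [-1.925, -2.482, 0.0]
force: [0.2, 0.6, -0.0]
width: 23.3
gripper_force: 0.1
```

Request:
play_rows(moves=[[[0.015, 0.005, 0], [0, 0, 0]], [[0.029, 0.011, 0], [0, 0, 0]], [[0.043, 0.017, 0], [0, 0, 0]], [[0.057, 0.023, 0], [0, 0, 0]], [[0.071, 0.029, 0], [0, 0, 0]]])

```text
t: 13.75
eef_pos: [502.2, -9.5, 4.5]
eef_rot: [-1.925, -2.482, 0.0]
force: [0.3, -0.5, 0.4]
width: 24.1
gripper_force: 0.1
```

```bash
python3 - <<'E'
from h import *
look();st((-72,54,5),(-20,57,5))
E
```

```text
t 13.95 fence [-165.5   89.3] z 4.5 yaw 104.5 w 24.079998822512092 F [-0.3 -0.8 -0.4]
(-72, 54, 5) shift [93.4 35.6 -0.5]
(-20, 57, 5) shift [145.4  32.7  -0.5]
```

Request:
play_rows(moves=[[[0.008, 0.003, 0], [0, 0, 0]], [[0.02, 0.008, 0], [0, 0, 0]], [[0.033, 0.014, 0], [0, 0, 0]], [[0.046, 0.02, 0], [0, 0, 0]], [[0.06, 0.026, 0], [0, 0, 0]]])

```text
t: 14.45
eef_pos: [513.2, 54.9, 4.5]
eef_rot: [1.925, 2.483, 0.0]
force: [-0.1, 0.5, -0.4]
width: 24.1
gripper_force: 0.2
```

```bash
python3 - <<'E'
from h import *
look();st((-72,54,5),(-22,57,5));i=bot.snapshot("wrist");cv2.imwrite("pics/w6.png",i[:,:,::-1])
E
```

```text
t 14.65 fence [-105.4   63. ] z 4.5 yaw 104.5 w 24.022804617960208 F [ 0.5 -0.8 -0.2]
(-72, 54, 5) shift [33.4  9.2 -0.5]
(-22, 57, 5) shift [83.4  6.4 -0.5]
```

View pics/w6.png

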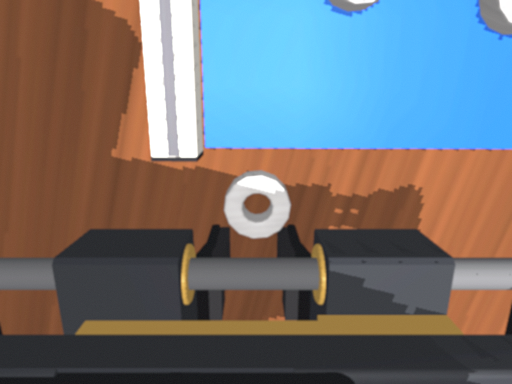

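The collar is cradled at (257,205). The bar's inner edge is at column 203, about 27 mm left of centre, and the other two collars lie inside at the top.

Request:
play_rows(moves=[[[0.008, 0.002, 0], [0, 0, 0]], [[0.018, 0.005, 0], [0, 0, 0]], [[0.029, 0.008, 0], [0, 0, 0]], [[0.04, 0.008, 0], [0, 0, 0]], [[0.052, 0.008, 0], [0, 0, 0]]])

```text
t: 15.2
eef_pos: [507.5, 106.9, 4.6]
eef_rot: [-1.925, -2.483, 0.0]
force: [0.5, -0.4, 0.5]
width: 23.8
gripper_force: 0.2
```

Request:
play_rows(moves=[[[0.011, 0, 0], [0, 0, 0]], [[0.021, 0, 0], [0, 0, 0]], [[0.029, 0, 0], [0, 0, 0]], [[0.034, 0, 0], [0, 0, 0]], [[0.034, 0, 0], [0, 0, 0]]])

```text
t: 15.7
eef_pos: [499.0, 139.5, 4.6]
eef_rot: [-1.924, -2.483, 0.0]
force: [-0.3, 0.6, 0.3]
width: 24.1
gripper_force: 0.0
```

Request:
play_rows(moves=[[[-0.02, 0, 0], [0, 0, 0]], [[-0.04, 0, -0.02], [0, 0, 0]], [[-0.05, 0, -0.06], [0, 0, 0]], [[-0.08, 0, -0.1], [0, 0, 0]], [[-0.11, 0.02, -0.14], [0, 0, 0]]])

```text
t: 16.2
eef_pos: [541.3, 38.0, 142.8]
eef_rot: [-1.923, -2.479, 0.004]
force: [1.3, 0.0, -0.6]
width: 24.4
gripper_force: 0.0
```

Request:
play_rows(moves=[[[-0.03, 0.03, -0.02], [0, 0, 0]], [[-0.06, 0.05, -0.03], [0, 0, 0]], [[-0.06, 0.05, -0.03], [0, 0, 0]], [[-0.06, 0.05, -0.03], [0, 0, 0]]])

```text
t: 16.6
eef_pos: [607.3, -7.6, 171.6]
eef_rot: [-1.927, -2.48, 0.0]
force: [-0.5, 0.8, 0.3]
width: 24.2
gripper_force: 0.0
```

```bash
python3 - <<'E'
from h import *
look();st();i=bot.snapshot("scene");cv2.imwrite("pics/s7.png",i[:,:,::-1])
t=bot.snapshot("top");w=bot.snapshot("wrist")
cv2.imwrite("pics/f7.png",np.hstack([cv2.resize(t,(400,300)),cv2.resize(w,(400,300))])[:,:,::-1])
E
```

```text
top collar 0.59 fence [ 10.7 -51.2]
top collar 0.56 fence [17.5 19.3]
t 16.8 fence [-186.5  -12. ] z 170.7 yaw 104.4 w 23.932120885066222 F [-0.2 -0.1  0.4]
```

View pics/f7.png

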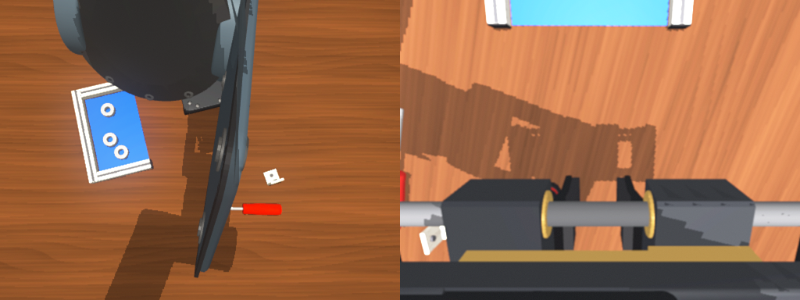

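The top view shows all three collars inside the blue patch at (107,109), (109,139) and (121,152). The bracket and screwdriver are undisturbed and the gripper is clear.

```bash
python3 -c "
from h import *
print(bot.sign_off())"
```

```text
the job is handed in; nothing more can be done
None
```

I swept all three collars flat into the fence, with the bracket and screwdriver undisturbed in the last view, and handed the job in at about 17 s; the arm hid the coupling in that view, but nothing came near it, and no verdict came back.

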